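# Put the pill drawer back in order

### The arm

A 6-joint arm with a two-finger parallel gripper is mounted at the origin on the work surface. World frame = base frame: x ahead of the robot, y to its left, z up, the work surface at z = 0. Lengths are in m, angles in rad, forces in N, time in s.
With the tool pointing down it reaches from about 0.275 to 0.775 m from the base axis. Payload 14.6 kg.
Tool frame: the origin (TCP) lies midway between the tips of the shut fingers; the grasp point (between the pads) lies 19 mm behind it; z points along the fingers, y is the line along which they close (so a half turn about z gives the same grasp; the last joint's range is limited). The gripper opens to 85 mm and grips with 20 to 120 N. Pads are 22 mm wide; open, the fingers measure 114 mm over their backs; the gripper's body (76 mm by 85 mm) begins 54 mm behind the grasp point. The pads swing forward as they close: fully open they stand 13 mm farther back than shut.
Start: joints at [-1.395, 0.263, -0.048, 1.259, 0, 1.415], TCP at [0.171, -0.497, 0.231] pointing down, gripper open.
Joint ranges: [-2.65, 2.65], [-0.89, 1.7], [-1.18, 1.37], [-2.13, 2.11], [-1.35, 1.29], [-3.14, 3.14]. Speed limits (rad/s): [1.89, 1.89, 2.57, 2.79, 3.14, 3.14].

### API

Orientations are given as a unit quaternion [x, y, z, w].
In Python, from cell import arm, imaging, spotter gives the robot as it stands.
- The arm moves only by the tool apply_moves, never from a script. Its argument "targets" is a list of rows, each a list of 5 numbers: the closure, from -1 (fully open) to 1 (shut), so that 0 is half open, then the shift along the tool's x, y, z scaled (see below), then the turn about the tool's z scaled (see below). A call has 1 to 10 rows; each row is the pose to reach, as a shift and turn from the pose commanded when the call began, along the tool's axes at that moment; what a row does not reach only later rows make up. The controller multiplies each number of a shift by 0.3 m and each number of a turn by pi/4 rad. A row lasts 1/12 s, in which the tool goes at most 41.7 mm and 7.16 degrees, less where a joint would pass 70% of its speed; a pose out of reach is approached as far as the arm can. A call with a number of a shift or a turn outside -1 to 1 is refused whole. A call with a gripper value outside its range is refused whole. The fingers move at their own pace and stop on an object; "force" is the grip in N (left out, the last holds). Time passes only in rows, so rows that repeat a pose let the fingers close. It gives the time, the measured TCP pose, the force, the opening and the grip force at its end, in the units of the state.
- arm.get_obs(): the state, without advancing time (a new reading comes with each control period).
- imaging.snapshot(name): name is "scene" or "top" or "wrist"; returns a dict with "image" (480x640x3 uint8, red, green, blue), "vfov" (degrees; the focal length in pixels is half the picture's height over the tangent of half this angle, whatever the lens; pixels are square), "cx", "cy" (the principal point, pixels), "k1" (the pictures are not rectified: a ray, as slopes to the right and down, at radius r is drawn at 1 + k1 r^2 times it, then the intrinsics apply), "R" (3x3) and "t" (3): a world point X has camera coordinates R X + t. Camera axes: x right, y down, z forward; pixel columns grow to the right and rows downward; lengths in m; the calibration is good to about 2 mm. A picture is of the moment at which its call begins. There is no depth.
- arm.finish_job(): hands the job in; it is judged then, once.
Trained networks look in a picture, given as the dict that the camera call returned (one of the last four; its "shot" number tells which), for a name from the list of things; names that differ only in an ending like _2 or _b are one class to them, and where a whole thing is asked for, a point or a joint stands for the part that bears it (a point fixed in the world has none). Each returns a list of dicts, best first, with "confidence" (0 to 1); they miss things now and then, are a little off and sometimes report something else, mostly with a low value. They report only what shows in the picture. A call takes as long as a camera call. They do not tell look-alikes from the thing itself.
- spotter.recognise(name, picture): "point" ([x, y, z] in m, in the coordinates of the camera as it stood for that picture, good to about 4 mm: the middle of the surface that is visible of it).
The state is a dict: "time_s": time; "q": joint angles; "qvel": joint speeds; "joint_torque": joint torques, N m; "tool_pos": TCP position; "orientation": TCP orientation; "ft_force": force on the tool from outside, world axes, zero at the start; "ft_torque": the same for the moment, N m; "opening": finger opening in m; "gripper_force": force on a finger pad.
Only numpy, scipy, OpenCV 4.12 (cv2) and the standard library are available. Lean on these libraries where they do the work, as an engineer would, in place of code of your own. Each camera call takes 0.05 s, during which the arm holds its last target. There are 200 camera calls.

### The job

The bottle, the pillbox and the funnel in its stand each stand on a plate of the wrong shape in the drawer. First park one of them on the empty ribbed mat, then bring each to the middle of the plate that matches the shape of its foot (bottle on the round, pillbox on the oblong and lying along it, funnel stand on the square and squared up with it), setting all down upright and gently, and leave the mat empty. Do not disturb the counting tray or the tablet crusher.

Things in the scene. Friction and masses are not known exactly. Their poses are not given: they have to be found in the camera images.
- bottle: Dark green glass tablet bottle with a black ribbed screw cap, upright, 82 mm high. Round straight body 52 mm across from 0 to 60 mm height, short shoulder, cap 42 mm across from 66 to 82 mm height. About 150 g. Origin at the centre of its underside, z up its axis.
- pillbox: Flat chrome pillbox with rounded corners (12 mm radius), solid and closed, 88 mm long (its x) by 50 mm wide (its y) by 26 mm high (its z). About 120 g. Origin at the centre of its underside.
- funnel: White plastic pill funnel fixed upright in a steel stand: one piece, 180 g, 100 mm high. Square steel foot 72 x 72 x 6 mm, sides along its x and y; two thin posts at x = 30 and -30 mm up to a ring at 60 mm height; above, the cone widens to a round upright collar, 62 mm across outside, wall 3 mm, at 76 to 100 mm height: grip it there from outside. Origin at the centre of the underside, z up.
- round_plate: Flat white plastic disc, 116 mm across: the place of the round-footed thing. Fixed to the drawer floor, 4 mm thick; origin at the centre of its underside, z up; its top is 4 mm above the origin.
- oblong_plate: Flat white plastic rectangle, 130 mm (its x) by 92 mm (its y): the place of the oblong thing. Fixed to the drawer floor, 4 mm thick; origin at the centre of its underside, z up; its top is 4 mm above the origin.
- square_plate: Flat white plastic square, 100 x 100 mm, sides along its x and y: the place of the square-footed thing. Fixed to the drawer floor, 4 mm thick; origin at the centre of its underside, z up; its top is 4 mm above the origin.
- mat: Black ribbed rubber mat, 110 x 110 mm, the only one of the four set-down places that is empty at the start: the free spot. Fixed to the drawer floor, 4 mm thick; origin at the centre of its underside, z up; its top is 4 mm above the origin.
- tray: Cream melamine counting tray, a loose bystander, 125 mm (x) by 88 mm (y) by 15 mm high, origin at the centre of its underside. It lies on the drawer floor, level with the undersides of the plates. Must stay where it is.
- crusher: Grey plastic tablet crusher, a loose bystander, a squat cylinder 54 mm across and 60 mm high, origin at the centre of its underside, on the drawer floor. Must stay where it is.
- drawer: Shallow grey steel drawer, fixed on the worktop, with all the other things inside: inside 396 mm (x) by 576 mm (y), walls 40 mm high, floor 4 mm thick. Origin at the centre of its underside, on the worktop. Places in it are about 165 mm apart, centre to centre. Outside it, equipment up to 0.2 m high stands along the sides and the far edge.
Not all that is in view belongs to the job. Leave any orange or red look-alike of the funnel alone.

How it is judged:
By the outcome, as a careful person would: the job done as asked, in the order asked, and still so for the second after the job is handed in, with the robot touching nothing.
It also fails if it takes over 112 s, if anything falls off the work surface, if the arm or the gripper's body presses on something with over 40 N, if the wrist force passes 120 N, or if a joint passes its speed limit or range.

## Working session

There is one attempt and no reset: what is moved stays moved. The work goes in short steps, Python scripts to look and compute and a tool call to move; the robot and the scene stay as the last step left them, time stands still between calls to the robot, and variables do not carry over. Pictures are saved under pics/ and viewed, at most 14 in all, crops included, and the job is handed in when it is done.

Besides the shell and the picture viewer there is one more tool, called after ">>>" as name(argument=value, ...) on one line, values as JSON. apply_moves: Moves the arm, as the interface text tells. Its arguments: {"type":"object","properties":{"targets":{"type":"array"},"force":{"type":"number"}},"required":["targets"]}

```bash
ls; mkdir -p pics; cat > h.py <<'E'
import numpy as np, cv2, pickle
from cell import arm, imaging, spotter
def snap(n,f=None):
    p=imaging.snapshot(n)
    if f: cv2.imwrite('pics/'+f,p['image'][:,:,::-1])
    return p
def K(p):
    f=240/np.tan(np.radians(p['vfov'])/2); return f,p['cx'],p['cy']
def proj(p,X):
    X=np.atleast_2d(X); c=X@np.array(p['R']).T+p['t']; s=c[:,:2]/c[:,2:]
    s=s*(1+p['k1']*(s**2).sum(1,keepdims=True)); f,cx,cy=K(p); return s*f+[cx,cy]
def ray(p,u,z):
    f,cx,cy=K(p); d=(np.array(u,float)-[cx,cy])/f; s=d.copy()
    for _ in range(20): s=d/(1+p['k1']*(s**2).sum(-1,keepdims=True))
    R=np.array(p['R']); s=np.atleast_2d(s); w=np.c_[s,np.ones(len(s))]@R; o=-R.T@np.array(p['t'])
    return o+w*((z-o[2])/w[:,2:])
def world(p,c): return np.array(p['R']).T@(np.array(c)-p['t'])
E
python3 - <<'E'
from h import *
print(arm.get_obs())
for n in ('top','scene'):
    p=snap(n,n+'0.png'); print(n,{k:p[k] for k in p if k!='image'})
    for o in 'bottle pillbox funnel round_plate oblong_plate square_plate mat tray crusher drawer'.split():
        for d in spotter.recognise(o,p): print(o,round(d['confidence'],2),world(p,d['point']).round(3),proj(p,world(p,d['point'])).round())
E
```

```text
pics
{'time_s': 0.0, 'q': array([-1.39527125e+00,  2.63491893e-01, -4.89372713e-02,  1.25941062e+00,
       -1.03217900e-06,  1.41551397e+00]), 'qvel': array([-1.67295856e-03, -1.22753992e-03,  2.52350303e-05,  2.52570770e-04,
       -3.42716619e-03, -4.27406232e-04]), 'joint_torque': array([-3.92461443e-03, -6.37613440e+01,  3.84567082e+01,  1.34922587e-02,
       -2.90948874e-04, -1.36388095e-06]), 'tool_pos': array([ 0.17047727, -0.49625251,  0.23084107]), 'orientation': array([ 9.86351829e-01,  1.64650529e-01, -5.79659019e-06, -5.21698263e-04]), 'ft_force': array([0.81087948, 0.73302945, 0.21652103]), 'ft_torque': array([ 0.0028729 , -0.04542444,  0.00392172]), 'gripper_force': 0.0, 'opening': 0.08508810195404039}
top {'vfov': 57.52241869276107, 'cx': 313.120155691535, 'cy': 245.9868202293385, 'k1': -0.028086363835801525, 'R': array([[-0.00872327, -0.99893436, -0.04532157],
       [-0.99834244,  0.01127865, -0.05643719],
       [ 0.05688821,  0.04475413, -0.99737696]]), 't': array([0.11485764, 0.54632395, 0.72293751]), 'shot': 1}
bottle 0.61 [ 0.65  -0.18   0.074] [[496. 177.]]
p
[... 935 characters left out ...]
] [[374. 239.]]
pillbox 0.53 [ 0.477 -0.198  0.011] [[224. 180.]]
funnel 0.79 [0.647 0.168 0.055] [[317. 286.]]
funnel 0.75 [0.532 0.38  0.057] [[486. 301.]]
funnel 0.65 [ 0.854 -0.003  0.059] [[126. 320.]]
funnel 0.55 [0.275 0.211 0.061] [[450. 180.]]
round_plate 0.98 [0.502 0.169 0.009] [[368. 257.]]
round_plate 0.3 [0.488 0.168 0.034] [[372. 241.]]
oblong_plate 0.86 [0.674 0.19  0.008] [[319. 326.]]
oblong_plate 0.47 [0.489 0.171 0.033] [[373. 242.]]
square_plate 0.7 [ 0.664 -0.17   0.009] [[162. 231.]]
mat 0.71 [ 0.638 -0.009  0.012] [[237. 257.]]
tray 0.58 [ 0.478 -0.197  0.011] [[224. 181.]]
crusher 0.59 [ 0.495 -0.003  0.051] [[291. 200.]]
drawer 0.64 [0.592 0.05  0.003] [[281. 260.]]
```

View pics/top0.png

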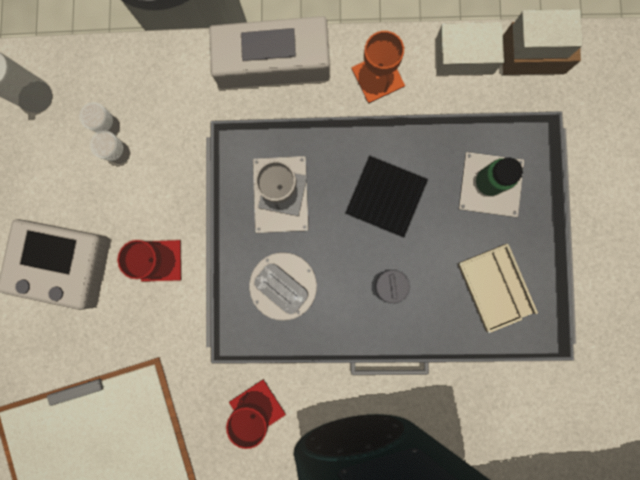

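View pics/scene0.png

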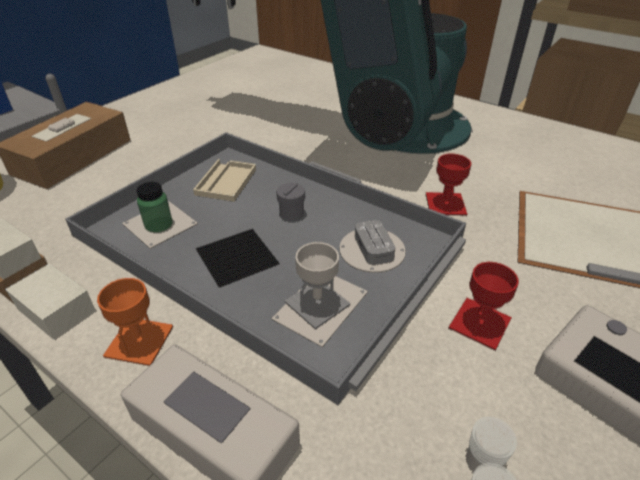

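Funnel candidates in the top image: grey-white at (280,187), orange at (380,61), red at (147,261) and (249,419). The white one inside the drawer, standing on the oblong plate, fits the description. The bottle (497,177) is on the square plate, the pillbox (280,287) is on the round plate, and the mat is at (387,196). Next I'll fit the outlines and confirm the funnel in an enlarged crop.

```bash
cat > fit.py <<'E'
from h import *
p=snap('top'); im=p['image']; hsv=cv2.cvtColor(im,cv2.COLOR_RGB2HSV)
def comp(mask,c,r=55):
    m=np.zeros_like(mask); x,y=c; m[y-r:y+r,x-r:x+r]=mask[y-r:y+r,x-r:x+r]
    m=cv2.morphologyEx(m,cv2.MORPH_OPEN,np.ones((2,2),np.uint8))
    n,l,s,_=cv2.connectedComponentsWithStats(m)
    k=1+np.argmax(s[1:,4]); cs,_=cv2.findContours((l==k).astype(np.uint8),cv2.RETR_EXTERNAL,cv2.CHAIN_APPROX_NONE)
    return max(cs,key=len)[:,0]
white=((hsv[...,2]>165)&(hsv[...,1]<60)).astype(np.uint8)
dark=(hsv[...,2]<45).astype(np.uint8)
out=[]
for n,m,c in (('oblong',white,(280,195)),('round',white,(283,287)),('square',white,(491,183)),('mat',dark,(387,196))):
    u=comp(m,c); W=ray(p,u,.008)[:,:2].astype(np.float32)*1000
    if n=='round': print(n,cv2.minEnclosingCircle(W))
    else: print(n,cv2.minAreaRect(W))
    out.append(u)
v=im.copy()
for u in out: cv2.polylines(v,[u.reshape(-1,1,2)],True,(255,0,0),1)
cv2.imwrite('pics/crop1.png',cv2.resize(np.hstack([v[140:330,235:335],v[140:330,445:545]])[:,:,::-1],None,fx=3,fy=3))
E
python3 fit.py
```

```text
oblong ((615.4710693359375, 163.88304138183594), (83.23422241210938, 90.8210220336914), 1.8784563541412354)
round ((478.4666748046875, 161.10646057128906), 57.391963958740234)
square ((649.49658203125, -197.65040588378906), (98.10636138916016, 97.90374755859375), 81.36077880859375)
mat ((630.9288940429688, -17.899208068847656), (106.58879852294922, 107.00494384765625), 66.78650665283203)
```

View pics/crop1.png

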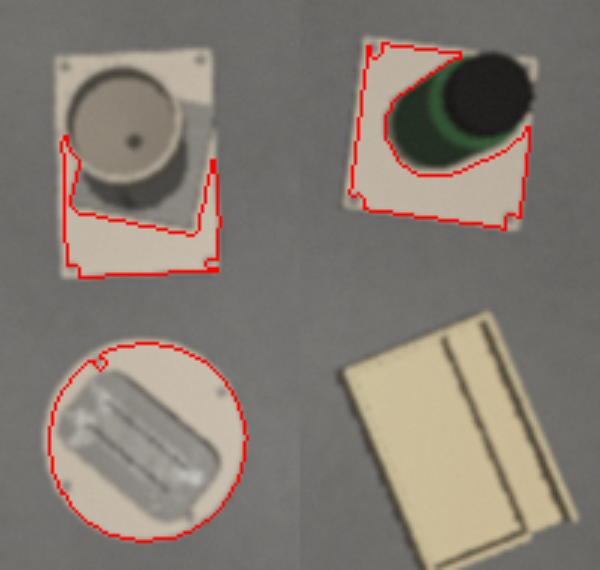

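The crop confirms the real funnel: white collar and grey square foot, at top (276,181), on the oblong plate. The square and round plates are outlined well. For the oblong plate I'll use its four corners in the crop.

```bash
python3 - <<'E'
from h import *
from scipy.spatial.transform import Rotation as Ro
p=snap('top'); r=lambda *u,z=.008:(ray(p,np.array(u)/3+[235,140],z)*1000).round(1)
c=r((55,55),(211,49),(219,271),(63,277)); print('oblong',c.mean(0),c, 'ang',np.degrees(np.arctan2(*(c[0]+c[1]-c[2]-c[3])[[1,0]])))
print('funnel',r((124,123),z=.108)); f=r((72,209),(197,235),(213,105),z=.014); print('foot',f,'edge',np.degrees(np.arctan2(*(f[0]-f[1])[[1,0]])),np.degrees(np.arctan2(*(f[2]-f[1])[[1,0]])))
print('bottle',(ray(p,(507.3,171.7),.09)*1000).round(1))
print('pill',r((148,437),z=.034),r((100,380),(215,470),z=.034), r((60,425),(182,520),z=.01))
w=snap('wrist','w0.png'); R=np.array(w['R']); o=arm.get_obs(); T=Ro.from_quat(o['orientation']).as_matrix()
print(w['vfov'],w['cx'],w['cy'],w['k1']); print('cam in tool',T.T@(-R.T@w['t']-o['tool_pos'])); print((R@T).round(3)); print(T.round(3))
E
```

```text
oblong [638.825 165.575   8.   ] [[702.9 213.3   8. ]
 [704.5 122.    8. ]
 [575.1 118.4   8. ]
 [572.8 208.6   8. ]] ang 1.831957237011786
funnel [[641.1 160.  108. ]]
foot [[611.4 202.3  14. ]
 [595.3 130.5  14. ]
 [670.3 120.8  14. ]] edge 77.36139803643283 -7.3693465502158935
bottle [[ 653.3 -190.9   90. ]]
pill [[481.3 156.9  34. ]] [[513.  183.5  34. ]
 [463.  120.   34. ]] [[487.7 210.1  10. ]
 [433.4 140.5  10. ]]
68.5744975839 324.0958256049073 238.6339878920386 -0.0004675092661410827
cam in tool [ 0.07357636  0.00037949 -0.14217878]
[[ 0.001  1.    -0.001]
 [-0.958  0.001 -0.287]
 [-0.287  0.001  0.958]]
[[ 0.946  0.325  0.   ]
 [ 0.325 -0.946  0.   ]
 [ 0.    -0.    -1.   ]]
```

```bash
cat > plan.py <<'E'
import sys
from h import *
from scipy.spatial.transform import Rotation as Ro
def plan(x,y,z,yaw):
    o=arm.get_obs(); T=Ro.from_quat(o['orientation']).as_matrix(); p=np.array(o['tool_pos'])
    cur=np.degrees(np.arctan2(T[1,0],T[0,0])); d=(cur-yaw+180)%360-180
    s=T.T@(np.array([x,y,z])/1000-p)
    print('at',(p*1000).round(1),'yaw',round(cur,1),'q6',round(float(o['q'][5]),2),'open',round(o['opening']*1000,1),'t',round(o['time_s'],2),'-> shift',(s/.3).round(3),'turn',round(d/45,3),'mm',round(np.linalg.norm(s)*1000))
if __name__=='__main__': plan(*map(float,sys.argv[1:5]))
E
python3 plan.py 560 -191 240 180
```

```text
at [ 170.5 -496.5  231.3] yaw 19.0 q6 1.42 open 85.1 t 1.25 -> shift [ 1.559 -0.542 -0.029] turn -3.579 mm 495
```

>>> apply_moves(targets=[[-1, 0.9, -0.31, -0.03, -1], [-1, 0.9, -0.31, -0.03, -1], [-1, 0.9, -0.31, -0.03, -1], [-1, 0.9, -0.31, -0.03, -1], [-1, 0.9, -0.31, -0.03, -1], [-1, 0.9, -0.31, -0.03, -1], [-1, 0.9, -0.31, -0.03, -1], [-1, 0.9, -0.31, -0.03, -1], [-1, 0.9, -0.31, -0.03, -1]], force=40)

```text
time_s: 2.0
tool_pos: [0.3968, -0.3197, 0.2403]
orientation: [0.847, 0.531, -0.0, 0.0]
ft_force: [-0.6, 0.3, 0.7]
opening: 0.0852
gripper_force: 0.0
```

```bash
python3 plan.py 560 -191 240 180
```

```text
at [ 396.8 -319.7  240.3] yaw 64.1 q6 1.18 open 85.2 t 2.0 -> shift [0.623 0.302 0.001] turn -2.575 mm 208
```

>>> apply_moves(targets=[[-1, 0.62, 0.3, 0, -1], [-1, 0.62, 0.3, 0, -1], [-1, 0.62, 0.3, 0, -1], [-1, 0.62, 0.3, 0, -1], [-1, 0.62, 0.3, 0, -1], [-1, 0.62, 0.3, 0, -1], [-1, 0.62, 0.3, 0, -1], [-1, 0.62, 0.3, 0, -1]])

```text
time_s: 2.67
tool_pos: [0.558, -0.194, 0.2399]
orientation: [0.581, 0.814, -0.0, -0.0]
ft_force: [0.3, 0.8, -0.4]
opening: 0.0853
gripper_force: 0.0
```

>>> apply_moves(targets=[[-1, 0, 0, 0, -1], [-1, 0, 0, 0, -1], [-1, 0, 0, 0, -1], [-1, 0, 0, 0, -1], [-1, 0, 0, 0, -1], [-1, 0, 0, 0, -1], [-1, 0, 0, 0, -1]])

```text
time_s: 3.25
tool_pos: [0.5574, -0.1947, 0.2404]
orientation: [0.224, 0.975, -0.0, -0.0]
ft_force: [1.0, -0.2, -1.0]
opening: 0.0853
gripper_force: 0.0
```

```bash
python3 plan.py 640 -120 230 180
```

```text
at [ 557.4 -194.7  240.4] yaw 154.1 q6 -0.02 open 85.3 t 3.25 -> shift [-0.139  0.344  0.034] turn -0.575 mm 112
```

```bash
python3 plan.py 650 -193 210 175
```

```text
at [ 557.4 -194.7  240.4] yaw 154.1 q6 -0.02 open 85.3 t 3.25 -> shift [-0.275  0.14   0.101] turn -0.464 mm 97
```

>>> apply_moves(targets=[[-1, -0.275, 0.14, 0.1, -0.46], [-1, -0.275, 0.14, 0.1, -0.46], [-1, -0.275, 0.14, 0.1, -0.46], [-1, -0.275, 0.14, 0.1, -0.46], [-1, -0.275, 0.14, 0.1, -0.46]])

```text
time_s: 3.67
tool_pos: [0.6503, -0.1929, 0.2095]
orientation: [0.049, 0.999, 0.0, -0.001]
ft_force: [-0.4, 0.6, 0.1]
opening: 0.0858
gripper_force: 0.0
```

```bash
python3 - <<'E'
from h import *
from plan import plan
w=snap('wrist','w1.png'); plan(653,-191,230,175)
for d in spotter.recognise('bottle',w): print(d['confidence'],world(w,d['point']))
v=w['image'].copy()
t=np.linspace(0,6.28,60)
for r,z in ((21,90),(26,68),(26,8)):
    u=proj(w,np.c_[.653+r/1000*np.cos(t),-.191+r/1000*np.sin(t),np.full(60,z/1000)]).astype(int)
    cv2.polylines(v,[u.reshape(-1,1,2)],True,(255,0,0),1)
a=np.radians(81.36+np.array([45,135,225,315])); u=proj(w,np.c_[.6495+.0707*np.cos(a),-.1977+.0707*np.sin(a),np.full(4,.008)]).astype(int)
cv2.polylines(v,[u.reshape(-1,1,2)],True,(0,0,255),1); cv2.imwrite('pics/w1o.png',v[:,:,::-1])
E
```

```text
at [ 650.  -192.8  210.3] yaw 174.4 q6 -0.31 open 85.5 t 3.72 -> shift [-0.009  0.007 -0.066] turn -0.014 mm 20
0.79 [ 0.64481314 -0.19243925  0.08841601]
```

View pics/w1o.png

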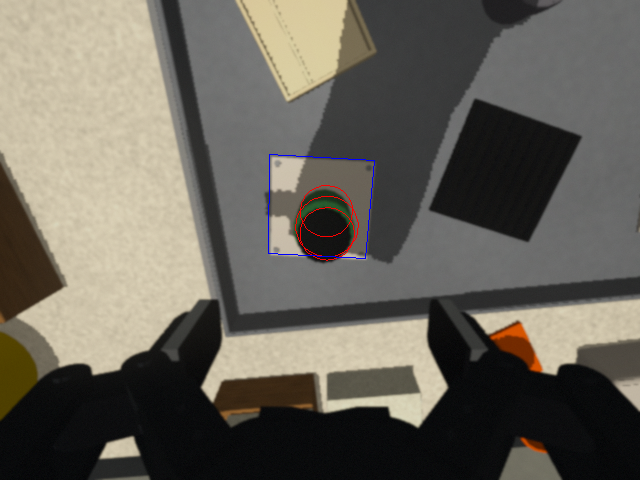

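The wrist picture shows the bottle at (325,225), and the fitted square plate outline at (270–375,155–258) matches to about 2 mm. I'll descend and grip.

>>> apply_moves(targets=[[-1, -0.013, 0.007, 0.15, 0], [-1, -0.013, 0.007, 0.25, 0], [-1, -0.013, 0.007, 0.35, 0], [-1, -0.013, 0.007, 0.45, 0], [-1, -0.013, 0.007, 0.53, 0], [-1, -0.013, 0.007, 0.58, 0], [-1, -0.013, 0.007, 0.6, 0], [-1, -0.013, 0.007, 0.6, 0]])

```text
time_s: 4.43
tool_pos: [0.6537, -0.1904, 0.0301]
orientation: [0.048, 0.999, 0.0, -0.001]
ft_force: [0.3, -0.1, 0.7]
opening: 0.0855
gripper_force: 0.0
```

>>> apply_moves(targets=[[0.2, 0, 0, 0, 0], [0.4, 0, 0, 0, 0], [0.6, 0, 0, 0, 0], [0.8, 0, 0, 0, 0], [1, 0, 0, 0, 0], [1, 0, 0, 0, 0], [1, 0, 0, 0, 0]])

```text
time_s: 5.02
tool_pos: [0.6555, -0.1907, 0.0322]
orientation: [0.047, 0.999, -0.001, 0.001]
ft_force: [-2.5, -0.7, 10.6]
opening: 0.0512
gripper_force: 40.9
```

```bash
python3 plan.py 631 -18 80 175
```

```text
at [ 655.5 -190.7   32.2] yaw 174.6 q6 -0.31 open 51.2 t 5.02 -> shift [ 0.135  0.565 -0.16 ] turn -0.008 mm 181
```

>>> apply_moves(targets=[[1, 0, 0, -0.03, 0], [1, 0, 0, -0.09, 0], [1, 0, 0, -0.16, 0], [1, 0.01, 0.05, -0.2, 0], [1, 0.04, 0.14, -0.2, 0], [1, 0.07, 0.25, -0.2, 0], [1, 0.09, 0.36, -0.2, 0], [1, 0.12, 0.47, -0.2, 0], [1, 0.13, 0.54, -0.2, 0], [1, 0.13, 0.57, -0.2, 0]])

```text
time_s: 5.85
tool_pos: [0.6311, -0.0126, 0.0911]
orientation: [0.045, 0.999, 0.0, 0.0]
ft_force: [0.2, -0.1, -1.8]
opening: 0.0508
gripper_force: 42.2
```

>>> apply_moves(targets=[[1, 0, 0, 0, 0], [1, 0, 0, 0, 0]])

```text
time_s: 6.02
tool_pos: [0.6322, -0.0161, 0.0906]
orientation: [0.046, 0.999, -0.0, 0.0]
ft_force: [-0.2, -1.0, -1.8]
opening: 0.0507
gripper_force: 42.2
```

```bash
python3 plan.py 631 -18 32.5 175
```

```text
at [632.2 -16.1  90.6] yaw 174.7 q6 -0.06 open 50.7 t 6.02 -> shift [ 0.003 -0.007  0.194] turn -0.007 mm 58
```

>>> apply_moves(targets=[[1, 0.003, -0.007, 0.05, 0], [1, 0.003, -0.007, 0.1, 0], [1, 0.003, -0.007, 0.14, 0], [1, 0.003, -0.007, 0.165, 0], [1, 0.003, -0.007, 0.178, 0], [1, 0.003, -0.007, 0.184, 0], [1, 0.003, -0.007, 0.188, 0], [1, 0.003, -0.007, 0.191, 0], [1, 0.003, -0.007, 0.193, 0]])

```text
time_s: 6.77
tool_pos: [0.6312, -0.0183, 0.0329]
orientation: [0.047, 0.999, -0.0, 0.0]
ft_force: [-0.1, 0.3, -0.9]
opening: 0.0506
gripper_force: 42.2
```

>>> apply_moves(targets=[[1, 0, 0, 0.002, 0], [1, 0, 0, 0.003, 0], [0.35, 0, 0, 0.003, 0], [0.2, 0, 0, 0.003, 0], [0, 0, 0, 0.003, 0], [-0.4, 0, 0, 0.003, 0], [-1, 0, 0, 0.003, 0], [-1, 0, 0, 0.003, 0], [-1, 0, 0, 0.003, 0]])

```text
time_s: 7.52
tool_pos: [0.6309, -0.0182, 0.0315]
orientation: [0.047, 0.999, 0.0, 0.0]
ft_force: [0.2, -0.7, -0.2]
opening: 0.0855
gripper_force: 0.0
```

```bash
python3 plan.py 641 160 220 180
```

```text
at [630.9 -18.2  31.5] yaw 174.7 q6 -0.06 open 85.5 t 7.52 -> shift [ 0.022  0.594 -0.628] turn -0.119 mm 260
```

>>> apply_moves(targets=[[-1, 0, 0, -0.1, 0], [-1, 0, 0, -0.22, 0], [-1, 0, 0, -0.35, 0], [-1, 0, 0, -0.48, 0], [-1, 0, 0.05, -0.6, 0], [-1, 0.02, 0.17, -0.65, -0.05], [-1, 0.02, 0.3, -0.65, -0.12], [-1, 0.02, 0.43, -0.65, -0.12], [-1, 0.02, 0.55, -0.65, -0.12], [-1, 0.02, 0.59, -0.65, -0.12]])

```text
time_s: 8.35
tool_pos: [0.6411, 0.163, 0.2263]
orientation: [-0.002, 1.0, 0.0, -0.0]
ft_force: [-0.0, 0.3, 0.7]
opening: 0.0856
gripper_force: 0.0
```

>>> apply_moves(targets=[[-1, 0, 0, 0, 0], [-1, 0, 0, 0, 0]])

```text
time_s: 8.52
tool_pos: [0.6413, 0.1589, 0.2262]
orientation: [-0.001, 1.0, -0.0, -0.0]
ft_force: [0.2, -0.8, 0.0]
opening: 0.0854
gripper_force: 0.0
```

```bash
python3 - <<'E'
from h import *
from plan import plan
w=snap('wrist','w2.png'); plan(641,160,200,180)
for n in ('funnel','pillbox','oblong_plate','bottle'):
  for d in spotter.recognise(n,w): print(n,d['confidence'],world(w,d['point']))
v=w['image'].copy()
def poly(P,z,c): cv2.polylines(v,[proj(w,np.c_[P,np.full(len(P),z)]).astype(int).reshape(-1,1,2)],True,c,1)
def rect(x,y,L,W,a):
    a=np.radians(a); P=np.array([[L,W],[-L,W],[-L,-W],[L,-W]])/2; return P@np.array([[np.cos(a),np.sin(a)],[-np.sin(a),np.cos(a)]])+[x,y]
t=np.linspace(0,6.28,60)[:,None]; circ=lambda x,y,r:np.c_[x+r*np.cos(t),y+r*np.sin(t)]
poly(circ(.641,.160,.031),.108,(255,0,0)); poly(rect(.641,.160,.072,.072,-10),.014,(255,0,0))
poly(rect(.6388,.1656,.13,.092,1.8),.008,(0,0,255)); poly(circ(.4785,.1611,.058),.008,(0,0,255))
poly(rect(.4765,.157,.088,.050,52),.034,(0,255,0)); poly(circ(.631,-.018,.026),.068,(255,0,0))
cv2.imwrite('pics/w2o.png',v[:,:,::-1])
E
```

```text
at [641.4 158.  226.3] yaw -179.9 q6 0.12 open 85.4 t 8.57 -> shift [0.001 0.007 0.088] turn 0.001 mm 26
funnel 0.82 [0.85658029 0.02055696 0.00502281]
funnel 0.8 [0.64177736 0.16032206 0.07294877]
funnel 0.66 [0.52552079 0.37113884 0.05362064]
pillbox 0.68 [ 0.48562056 -0.006788    0.05685472]
pillbox 0.67 [0.48414175 0.16929164 0.03378693]
oblong_plate 0.97 [0.59989919 0.17584223 0.0083147 ]
bottle 0.78 [ 0.6276311  -0.0029227   0.07459827]
```

View pics/w2o.png

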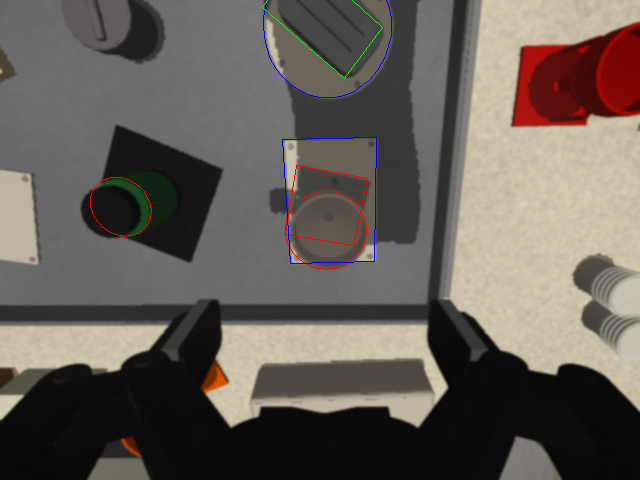

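The outlines match: funnel collar (327,230), foot edge (297,165)–(369,180), oblong plate (283–377,138–263), round plate (327,20). I'll grip the funnel collar.

>>> apply_moves(targets=[[-1, 0, 0.007, 0.1, 0], [-1, 0, 0.007, 0.2, 0], [-1, 0, 0.007, 0.3, 0], [-1, 0, 0.007, 0.4, 0], [-1, 0, 0.007, 0.47, 0], [-1, 0, 0.007, 0.505, 0], [-1, 0, 0.007, 0.513, 0], [-1, 0, 0.007, 0.513, 0]], force=30)

```text
time_s: 9.43
tool_pos: [0.6415, 0.1603, 0.0729]
orientation: [-0.0, 1.0, -0.0, -0.0]
ft_force: [-0.0, -0.6, 0.9]
opening: 0.0854
gripper_force: 0.0
```

>>> apply_moves(targets=[[-0.6, 0, 0, 0, 0], [-0.4, 0, 0, 0, 0], [-0.2, 0, 0, 0, 0], [0.2, 0, 0, 0, 0], [0.8, 0, 0, 0, 0], [1, 0, 0, 0, 0], [1, 0, 0, 0, 0]])

```text
time_s: 10.02
tool_pos: [0.6424, 0.161, 0.0745]
orientation: [-0.001, 1.0, 0.0, 0.002]
ft_force: [-0.0, 0.3, 8.7]
opening: 0.059
gripper_force: 30.4
```

```bash
python3 plan.py 650 -198 200 181.4
```

```text
at [642.4 161.   74.5] yaw -179.9 q6 0.12 open 59.0 t 10.02 -> shift [-0.025 -1.196 -0.419] turn -0.03 mm 380
```

>>> apply_moves(targets=[[1, 0, 0, -0.03, 0], [1, 0, 0, -0.08, 0], [1, 0, 0, -0.15, 0], [1, 0, 0, -0.23, 0], [1, 0, 0, -0.31, 0], [1, 0, 0, -0.37, 0], [1, 0, 0, -0.4, 0], [1, 0, 0, -0.4, 0]])

```text
time_s: 10.68
tool_pos: [0.6422, 0.1608, 0.1951]
orientation: [-0.0, 1.0, 0.0, 0.002]
ft_force: [1.1, 0.3, -2.0]
opening: 0.0593
gripper_force: 32.7
```

```bash
python3 - <<'E'
from h import *
from plan import plan
w=snap('wrist','w3.png'); plan(650,-198,190,181.4)
cv2.imwrite('pics/w3o.png',w['image'][80:400,150:490,::-1])
E
```

```text
at [641.7 160.7 193.3] yaw -179.9 q6 0.12 open 59.0 t 10.73 -> shift [-0.026 -1.196  0.011] turn -0.03 mm 359
```

View pics/w3o.png

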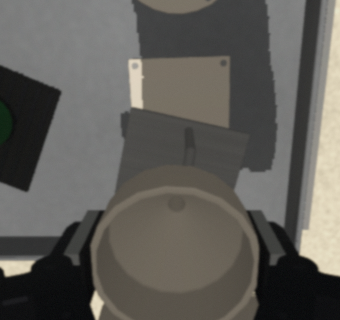

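```bash
python3 - <<'E'
from h import *
w=snap('wrist'); P=ray(w,np.array([[281,188],[399,214],[268,262]]),.133)*1000; print(P.round(1)); d=P[1]-P[0]; e=P[2]-P[0]
print(np.linalg.norm(d),np.degrees(np.arctan2(d[1],d[0])),np.degrees(np.arctan2(e[1],e[0])))
E
```

```text
[[599.4 135.6 133. ]
 [614.6 204.5 133. ]
 [644.9 126.1 133. ]]
70.5577564426542 77.57788030767007 -11.80233142309785
```

The funnel is held upright and its foot edge in the crop, (131,108)–(249,134), gives a yaw of −12.2°. It needs +3.6° to match the plate.

>>> apply_moves(targets=[[1, 0, -0.03, 0, 0], [1, 0, -0.08, 0, -0.02], [1, 0, -0.16, 0, -0.04], [1, -0.01, -0.26, 0, -0.06], [1, -0.01, -0.37, 0, -0.08], [1, -0.01, -0.48, 0, -0.08], [1, -0.01, -0.59, 0, -0.08], [1, -0.02, -0.7, 0, -0.08], [1, -0.02, -0.81, 0, -0.08], [1, -0.02, -0.91, 0, -0.08]])

```text
time_s: 11.62
tool_pos: [0.6467, -0.1148, 0.1913]
orientation: [-0.032, 1.0, 0.0, -0.001]
ft_force: [0.8, 0.2, -1.6]
opening: 0.0589
gripper_force: 32.8
```

```bash
python3 plan.py 649.5 -198.5 75 183.7
```

```text
at [ 646.7 -114.8  191.3] yaw -176.4 q6 -0.36 open 58.9 t 11.62 -> shift [ 0.008 -0.279  0.387] turn -0.002 mm 143
```

>>> apply_moves(targets=[[1, 0.0, -0.09, 0, 0], [1, 0.0, -0.17, 0, 0], [1, 0, -0.23, 0, 0], [1, 0, -0.27, 0.03, 0], [1, 0, -0.28, 0.09, 0], [1, 0, -0.28, 0.16, 0], [1, 0, -0.28, 0.22, 0], [1, 0, -0.28, 0.28, 0], [1, 0, -0.28, 0.32, 0], [1, 0, -0.28, 0.34, 0]])

```text
time_s: 12.45
tool_pos: [0.6517, -0.1952, 0.0877]
orientation: [-0.032, 0.999, 0.001, -0.002]
ft_force: [-0.6, 0.1, -1.7]
opening: 0.0591
gripper_force: 32.8
```

```bash
python3 plan.py 649.5 -198.5 75 183.7
```

```text
at [ 651.7 -195.2   87.7] yaw -176.3 q6 -0.48 open 59.1 t 12.45 -> shift [ 0.008 -0.011  0.042] turn -0.0 mm 13
```

>>> apply_moves(targets=[[1, 0.008, -0.01, 0.015, 0], [1, 0.008, -0.01, 0.026, 0], [1, 0.008, -0.01, 0.034, 0], [1, 0.008, -0.01, 0.038, 0], [1, 0.008, -0.01, 0.04, 0], [1, 0.008, -0.01, 0.042, 0], [1, 0.008, -0.01, 0.044, 0], [1, 0.008, -0.01, 0.044, 0]])

```text
time_s: 13.12
tool_pos: [0.6509, -0.1993, 0.0775]
orientation: [-0.032, 0.999, -0.0, 0.0]
ft_force: [0.1, -0.7, -1.4]
opening: 0.0589
gripper_force: 32.8
```

>>> apply_moves(targets=[[1, 0, 0, 0.002, 0], [1, 0, 0, 0.004, 0], [1, 0, 0, 0.006, 0], [1, 0, 0, 0.007, 0], [1, 0, 0, 0.008, 0], [1, 0, 0, 0.009, 0], [1, 0, 0, 0.009, 0]])

```text
time_s: 13.7
tool_pos: [0.6508, -0.1992, 0.0748]
orientation: [-0.032, 0.999, -0.0, 0.0]
ft_force: [-0.2, -0.1, 1.0]
opening: 0.0591
gripper_force: 32.9
```

Contact. I'll open gradually, then lift straight up and go toward the pillbox.

>>> apply_moves(targets=[[0.4, 0, 0, 0, 0], [0.2, 0, 0, 0, 0], [0.0, 0, 0, 0, 0], [-0.3, 0, 0, 0, 0], [-0.7, 0, 0, 0, 0], [-1, 0, 0, 0, 0], [-1, 0, 0, 0, 0], [-1, 0, 0, -0.05, 0], [-1, 0, 0, -0.15, 0], [-1, 0, 0, -0.28, 0]])

```text
time_s: 14.53
tool_pos: [0.6495, -0.1988, 0.1574]
orientation: [-0.032, 0.999, 0.001, -0.002]
ft_force: [0.9, -0.6, 0.1]
opening: 0.0856
gripper_force: 0.0
```

>>> apply_moves(targets=[[-1, 0, 0, -0.12, 0], [-1, 0, 0, -0.2, 0], [-1, 0, 0, -0.2, 0]])

```text
time_s: 14.78
tool_pos: [0.6523, -0.2, 0.2243]
orientation: [-0.032, 0.999, -0.002, 0.003]
ft_force: [1.1, -0.3, -0.7]
opening: 0.0854
gripper_force: 0.0
```

```bash
python3 - <<'E'
from h import *
from plan import plan
w=snap('wrist','w4.png'); plan(540,0,200,183.7);plan(482,158,180,232)
cv2.imwrite('pics/w4o.png',w['image'][80:400,150:490,::-1])
E
```

```text
at [ 651.8 -199.8  221.4] yaw -176.3 q6 -0.48 open 85.4 t 14.83 -> shift [0.33  0.688 0.069] turn -0.001 mm 230
at [ 651.8 -199.8  221.4] yaw -176.3 q6 -0.48 open 85.4 t 14.83 -> shift [0.49  1.226 0.133] turn -1.074 mm 398
```

View pics/w4o.png

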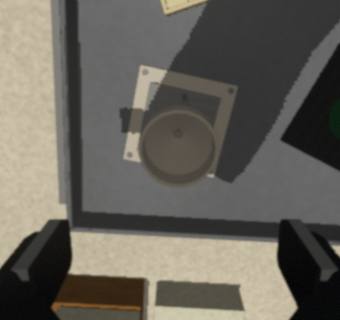

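The funnel stands on the square plate, crop (178,135), squared up with it. On to the pillbox.

>>> apply_moves(targets=[[-1, 0.3, 0.8, 0.1, -0.7], [-1, 0.3, 0.8, 0.1, -0.7], [-1, 0.3, 0.8, 0.1, -0.7], [-1, 0.3, 0.8, 0.1, -0.7], [-1, 0.3, 0.8, 0.1, -0.7], [-1, 0.3, 0.8, 0.1, -0.7], [-1, 0.3, 0.8, 0.1, -0.7]])

```text
time_s: 15.42
tool_pos: [0.5421, 0.0389, 0.1874]
orientation: [-0.304, 0.953, 0.001, -0.001]
ft_force: [0.8, 0.7, 0.8]
opening: 0.0854
gripper_force: 0.0
```

```bash
python3 plan.py 482 160 180 232
```

```text
at [542.1  38.9 187.4] yaw -144.7 q6 -0.7 open 85.4 t 15.42 -> shift [-0.07   0.445  0.026] turn -0.37 mm 135
```

>>> apply_moves(targets=[[-1, -0.07, 0.44, 0.02, -0.37], [-1, -0.07, 0.44, 0.02, -0.37], [-1, -0.07, 0.44, 0.02, -0.37], [-1, -0.07, 0.44, 0.02, -0.37], [-1, -0.07, 0.44, 0.02, -0.37], [-1, -0.07, 0.44, 0.02, -0.37]])

```text
time_s: 15.92
tool_pos: [0.4867, 0.1546, 0.1822]
orientation: [-0.437, 0.899, -0.0, -0.0]
ft_force: [1.0, 0.3, -0.4]
opening: 0.0853
gripper_force: 0.0
```

```bash
python3 - <<'E'
from h import *
from plan import plan
w=snap('wrist','w5.png'); plan(482,160,40,232)
for d in spotter.recognise('pillbox',w): print(d['confidence'],world(w,d['point']))
v=w['image'].copy()
def poly(P,z,c): cv2.polylines(v,[proj(w,np.c_[P,np.full(len(P),z)]).astype(int).reshape(-1,1,2)],True,c,1)
def rect(x,y,L,W,a):
    a=np.radians(a); P=np.array([[L,W],[-L,W],[-L,-W],[L,-W]])/2; return P@np.array([[np.cos(a),np.sin(a)],[-np.sin(a),np.cos(a)]])+[x,y]
poly(rect(.480,.163,.088,.050,52),.034,(0,255,0)); poly(rect(.480,.163,.088,.050,52),.008,(255,0,0))
cv2.imwrite('pics/w5o.png',v[60:400,130:510,::-1])
E
```

```text
at [487.1 154.  182.3] yaw -128.2 q6 -0.76 open 84.9 t 15.97 -> shift [-0.005  0.026  0.474] turn -0.005 mm 142
0.56 [0.47444122 0.16215288 0.03553491]
```

View pics/w5o.png

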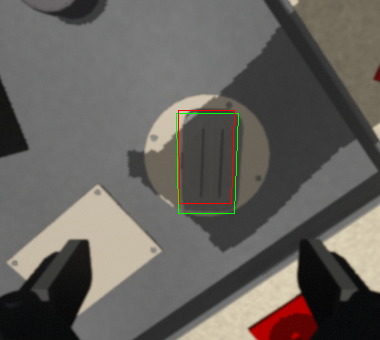

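```bash
python3 - <<'E'
from h import *
from plan import plan
w=snap('wrist'); P=ray(w,np.array([[204,128],[201,197],[222,128],[219,197]])+[130,60],.034)*1000
print(P.round(1),P.mean(0)); d=P[0]-P[1]; print(np.degrees(np.arctan2(d[1],d[0])))
im=w['image'][160:285,290:390,::-1]; cv2.imwrite('pics/w6.png',cv2.resize(im,None,fx=4,fy=4,interpolation=cv2.INTER_CUBIC))
E
```

```text
[[463.  135.   34. ]
 [502.1 181.2  34. ]
 [451.3 144.2  34. ]
 [489.7 190.9  34. ]] [476.54739731 162.82482485  34.        ]
-130.2377282574969
```

View pics/w6.png

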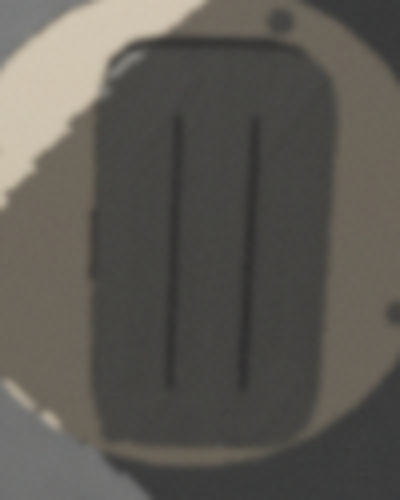

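The pillbox is centred at about (343,222) px, which gives (477,162.5) mm with yaw 50°.

```bash
python3 plan.py 477 162.5 11.5 230
```

```text
at [487.4 153.5 182.4] yaw -128.3 q6 -0.76 open 85.2 t 16.07 -> shift [-0.002  0.046  0.57 ] turn 0.038 mm 171
```

>>> apply_moves(targets=[[-1, 0, 0.046, 0.1, 0.04], [-1, 0, 0.046, 0.2, 0.04], [-1, 0, 0.046, 0.3, 0.04], [-1, 0, 0.046, 0.4, 0.04], [-1, 0, 0.046, 0.48, 0.04], [-1, 0, 0.046, 0.53, 0.04], [-1, 0, 0.046, 0.555, 0.04], [-1, 0, 0.046, 0.565, 0.04], [-1, 0, 0.046, 0.57, 0.04], [-1, 0, 0.046, 0.57, 0.04]], force=40)

```text
time_s: 16.9
tool_pos: [0.4767, 0.1628, 0.0122]
orientation: [-0.422, 0.906, -0.0, 0.0]
ft_force: [-0.0, -0.1, -0.3]
opening: 0.0852
gripper_force: 0.0
```

>>> apply_moves(targets=[[-0.6, 0, 0, 0, 0], [-0.3, 0, 0, 0, 0], [0, 0, 0, 0, 0], [0.3, 0, 0, 0, 0], [0.6, 0, 0, 0, 0], [1, 0, 0, 0, 0], [1, 0, 0, 0, 0], [1, 0, 0, 0, 0]])

```text
time_s: 17.57
tool_pos: [0.4763, 0.1632, 0.0124]
orientation: [-0.423, 0.906, -0.0, 0.001]
ft_force: [-1.2, -0.4, 7.7]
opening: 0.0489
gripper_force: 41.2
```

```bash
python3 plan.py 639 165.5 11.5 181.8
```

```text
at [476.3 163.2  12.4] yaw -130.0 q6 -0.7 open 48.9 t 17.57 -> shift [-0.354 -0.41   0.004] turn 1.071 mm 163
```

>>> apply_moves(targets=[[1, 0, 0, -0.03, 0], [1, 0, 0, -0.08, 0], [1, 0, 0, -0.14, 0.05], [1, -0.03, -0.03, -0.17, 0.2], [1, -0.08, -0.09, -0.17, 0.34], [1, -0.15, -0.17, -0.17, 0.48], [1, -0.22, -0.26, -0.17, 0.62], [1, -0.29, -0.34, -0.17, 0.76], [1, -0.33, -0.39, -0.17, 0.9], [1, -0.35, -0.41, -0.17, 1]])

```text
time_s: 18.4
tool_pos: [0.6403, 0.1641, 0.063]
orientation: [-0.04, 0.999, -0.0, 0.001]
ft_force: [-1.2, -0.9, -1.8]
opening: 0.0492
gripper_force: 42.3
```

>>> apply_moves(targets=[[1, 0, 0, 0, 0.07], [1, 0, 0, 0, 0.07]])

```text
time_s: 18.57
tool_pos: [0.6381, 0.1644, 0.063]
orientation: [-0.015, 1.0, -0.0, -0.0]
ft_force: [0.0, 0.1, -1.6]
opening: 0.0494
gripper_force: 42.3
```

```bash
python3 - <<'E'
from h import *
from plan import plan
w=snap('wrist'); plan(639,165.5,12.5,181.8)
im=w['image'][150:400,200:460,::-1]; cv2.imwrite('pics/w7.png',cv2.resize(im,None,fx=2,fy=2,interpolation=cv2.INTER_CUBIC))
E
```

```text
at [637.7 164.5  63. ] yaw -178.1 q6 0.1 open 49.3 t 18.62 -> shift [-0.005  0.003  0.168] turn 0.003 mm 51
```

View pics/w7.png

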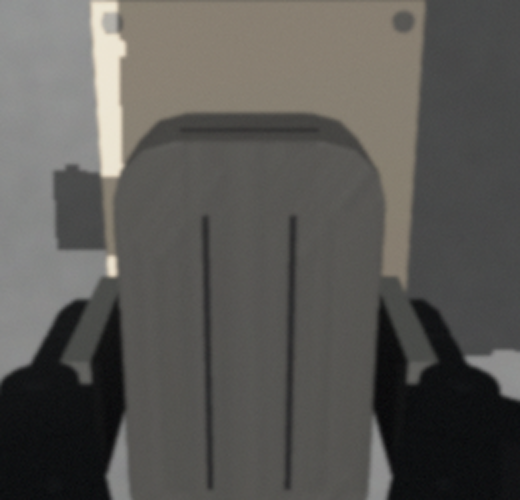

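```bash
python3 - <<'E'
from h import *
from plan import plan
w=snap('wrist'); print(ray(w,np.array([[325,220.],[325,209]]),.0846)*1000, ray(w,np.array([[325,208.]]),.0586)*1000)
plan(639,165.5,12.5,181.8)
E
```

```text
[[594.14211806 162.98823656  84.6       ]
 [590.19675283 162.84946243  84.6       ]] [[595.273309   163.07999773  58.6       ]]
at [637.4 164.5  63.1] yaw -178.0 q6 0.09 open 48.8 t 18.67 -> shift [-0.005  0.003  0.169] turn 0.004 mm 51
```

>>> apply_moves(targets=[[1, 0, 0.003, 0.04, 0], [1, 0, 0.003, 0.08, 0], [1, 0, 0.003, 0.115, 0], [1, 0, 0.003, 0.138, 0], [1, 0, 0.003, 0.15, 0], [1, 0, 0.003, 0.157, 0], [1, 0, 0.003, 0.161, 0], [1, 0, 0.003, 0.165, 0], [1, 0, 0.003, 0.167, 0], [1, 0, 0.003, 0.168, 0]])

```text
time_s: 19.5
tool_pos: [0.6378, 0.1654, 0.0125]
orientation: [-0.016, 1.0, 0.0, 0.0]
ft_force: [0.5, -0.3, -0.7]
opening: 0.0489
gripper_force: 42.3
```

>>> apply_moves(targets=[[1, 0, 0, 0.002, 0], [1, 0, 0, 0.003, 0], [0.35, 0, 0, 0.003, 0], [0.2, 0, 0, 0.003, 0], [0, 0, 0, 0.003, 0], [-0.4, 0, 0, 0.003, 0], [-1, 0, 0, 0.003, 0], [-1, 0, 0, 0.003, 0], [-1, 0, 0, -0.03, 0], [-1, 0, 0, -0.1, 0]])

```text
time_s: 20.33
tool_pos: [0.6363, 0.1651, 0.041]
orientation: [-0.016, 1.0, -0.0, -0.002]
ft_force: [0.1, 0.5, -0.1]
opening: 0.0855
gripper_force: 0.0
```

>>> apply_moves(targets=[[-1, 0, 0, -0.12, 0], [-1, 0, 0, -0.24, 0], [-1, 0, 0, -0.36, 0], [-1, 0, 0, -0.4, 0], [-1, 0, -0.1, -0.4, 0], [-1, 0.02, -0.22, -0.4, 0], [-1, 0.02, -0.35, -0.4, 0], [-1, 0.02, -0.48, -0.4, 0], [-1, 0.02, -0.58, -0.4, 0], [-1, 0.02, -0.61, -0.4, 0]])

```text
time_s: 21.17
tool_pos: [0.6376, -0.0218, 0.163]
orientation: [-0.015, 1.0, -0.0, 0.0]
ft_force: [-0.2, -1.2, 0.5]
opening: 0.0858
gripper_force: 0.0
```

```bash
python3 - <<'E'
from h import *
from plan import plan
w=snap('wrist','w8.png'); plan(631,-18,31.5,180)
for d in spotter.recognise('bottle',w): print(d['confidence'],world(w,d['point']))
v=w['image'].copy(); t=np.linspace(0,6.28,60)
for r,z in ((21,90),(26,68)):
    cv2.polylines(v,[proj(w,np.c_[.631+r/1000*np.cos(t),-.018+r/1000*np.sin(t),np.full(60,z/1000)]).astype(int).reshape(-1,1,2)],True,(255,0,0),1)
cv2.imwrite('pics/w8o.png',v[:,:,::-1])
E
```

```text
at [637.7 -21.4 162.9] yaw -178.3 q6 -0.19 open 85.4 t 21.22 -> shift [0.022 0.012 0.438] turn 0.037 mm 132
0.88 [ 0.62483448 -0.01827849  0.0854594 ]
```

View pics/w8o.png

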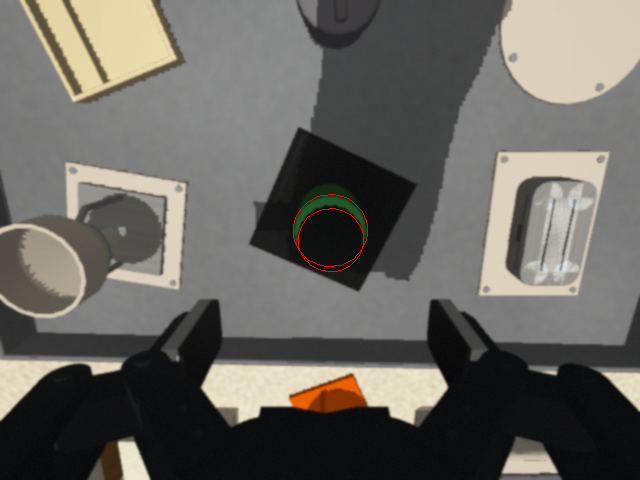

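The bottle is where I parked it (330,235). The pillbox (550,230) and funnel (125,230) are on their plates.

>>> apply_moves(targets=[[-1, 0.022, 0.012, 0.05, 0], [-1, 0.022, 0.012, 0.12, 0], [-1, 0.022, 0.012, 0.2, 0], [-1, 0.022, 0.012, 0.28, 0], [-1, 0.022, 0.012, 0.36, 0], [-1, 0.022, 0.012, 0.41, 0], [-1, 0.022, 0.012, 0.43, 0], [-1, 0.022, 0.012, 0.438, 0], [-1, 0.022, 0.012, 0.438, 0]])

```text
time_s: 22.02
tool_pos: [0.6311, -0.0136, 0.0313]
orientation: [-0.017, 1.0, 0.0, 0.0]
ft_force: [0.4, 0.7, 0.2]
opening: 0.0852
gripper_force: 0.0
```

>>> apply_moves(targets=[[0.2, 0, 0, 0, 0], [0.4, 0, 0, 0, 0], [0.6, 0, 0, 0, 0], [0.8, 0, 0, 0, 0], [1, 0, 0, 0, 0], [1, 0, 0, 0, 0], [1, 0, 0, 0, 0]])

```text
time_s: 22.6
tool_pos: [0.6315, -0.0145, 0.0321]
orientation: [-0.016, 1.0, -0.0, 0.001]
ft_force: [-0.8, -0.5, 7.5]
opening: 0.0509
gripper_force: 41.3
```

```bash
python3 plan.py 478.5 161 32 181.8
```

```text
at [631.5 -14.5  32.1] yaw -178.2 q6 -0.18 open 50.9 t 22.6 -> shift [ 0.491  0.601 -0.001] turn 0.001 mm 233
```

>>> apply_moves(targets=[[1, 0, 0, -0.03, 0], [1, 0, 0, -0.09, 0], [1, 0, 0, -0.16, 0], [1, 0.03, 0.04, -0.2, 0], [1, 0.09, 0.11, -0.2, 0], [1, 0.17, 0.2, -0.2, 0], [1, 0.25, 0.3, -0.2, 0], [1, 0.33, 0.4, -0.2, 0], [1, 0.41, 0.5, -0.2, 0], [1, 0.46, 0.57, -0.2, 0]])

```text
time_s: 23.43
tool_pos: [0.4842, 0.1541, 0.0914]
orientation: [-0.017, 1.0, 0.0, -0.0]
ft_force: [0.6, -0.1, -2.0]
opening: 0.0505
gripper_force: 42.3
```

>>> apply_moves(targets=[[1, 0.02, 0.02, 0, 0], [1, 0.03, 0.03, 0, 0], [1, 0.03, 0.03, 0, 0]])

```text
time_s: 23.68
tool_pos: [0.4778, 0.1612, 0.0913]
orientation: [-0.017, 1.0, 0.0, 0.0]
ft_force: [0.6, -0.9, -1.8]
opening: 0.0506
gripper_force: 42.3
```

```bash
python3 plan.py 478.5 161 32 181.8
```

```text
at [477.8 161.2  91.3] yaw -178.1 q6 0.13 open 50.6 t 23.68 -> shift [-0.002 -0.001  0.198] turn 0.002 mm 59
```

>>> apply_moves(targets=[[1, 0, 0, 0.05, 0], [1, 0, 0, 0.1, 0], [1, 0, 0, 0.14, 0], [1, 0, 0, 0.165, 0], [1, 0, 0, 0.18, 0], [1, 0, 0, 0.188, 0], [1, 0, 0, 0.192, 0], [1, 0, 0, 0.195, 0], [1, 0, 0, 0.197, 0], [1, 0, 0, 0.198, 0]])

```text
time_s: 24.52
tool_pos: [0.4785, 0.1608, 0.0321]
orientation: [-0.016, 1.0, -0.0, 0.0]
ft_force: [-4.0, -1.3, 9.1]
opening: 0.0508
gripper_force: 43.4
```

>>> apply_moves(targets=[[1, 0, 0, 0.001, 0], [1, 0, 0, 0.002, 0], [0.35, 0, 0, 0.002, 0], [0.2, 0, 0, 0.002, 0], [0, 0, 0, 0.002, 0], [-0.4, 0, 0, 0.002, 0], [-1, 0, 0, 0.002, 0], [-1, 0, 0, 0.002, 0], [-1, 0, 0, -0.03, 0], [-1, 0, 0, -0.12, 0]])

```text
time_s: 25.35
tool_pos: [0.4764, 0.1605, 0.0655]
orientation: [-0.016, 1.0, -0.0, -0.002]
ft_force: [-0.4, -0.0, -0.1]
opening: 0.0854
gripper_force: 0.0
```

>>> apply_moves(targets=[[-1, 0, 0, -0.12, 0], [-1, 0, 0, -0.25, 0], [-1, 0, 0, -0.38, 0], [-1, 0, 0, -0.5, 0], [-1, 0.2, -0.35, -0.5, 0], [-1, 0.2, -0.5, -0.5, 0], [-1, 0.2, -0.6, -0.5, 0], [-1, 0.2, -0.6, -0.5, 0], [-1, 0.2, -0.6, -0.5, 0], [-1, 0.2, -0.6, -0.5, 0]])

```text
time_s: 26.18
tool_pos: [0.4232, -0.0244, 0.2177]
orientation: [-0.014, 1.0, -0.0, 0.0]
ft_force: [-0.9, -0.2, 0.1]
opening: 0.0856
gripper_force: 0.0
```

```bash
python3 - <<'E'
from h import *
from plan import plan
w=snap('top'); plan(478,161,32,180)
v=w['image'].copy()
def poly(P,z,c): cv2.polylines(v,[(4*proj(w,np.c_[P,np.full(len(P),z)])).astype(int).reshape(-1,1,2)],True,c,1,cv2.LINE_AA,2)
def rect(x,y,L,W,a):
    a=np.radians(a); P=np.array([[L,W],[-L,W],[-L,-W],[L,-W]])/2; return P@np.array([[np.cos(a),np.sin(a)],[-np.sin(a),np.cos(a)]])+[x,y]
s=np.linspace(0,6.28,60)[:,None]; circ=lambda x,y,r:np.c_[x+r*np.cos(s),y+r*np.sin(s)]
poly(rect(.6495,-.1977,.072,.072,-8.6),.014,(255,0,0)); poly(circ(.6495,-.1977,.031),.108,(255,0,0))
poly(circ(.4785,.161,.021),.090,(255,0,0)); poly(rect(.639,.1655,.088,.05,1.8),.034,(255,0,0))
cv2.imwrite('pics/end.png',cv2.resize(v[130:345,235:555],None,fx=2.5,fy=2.5,interpolation=cv2.INTER_CUBIC)[:,:,::-1])
E
```

```text
at [423.7 -22.8 217.7] yaw -178.4 q6 -0.27 open 85.5 t 26.23 -> shift [-0.198  0.607  0.619] turn 0.036 mm 267
```

View pics/end.png

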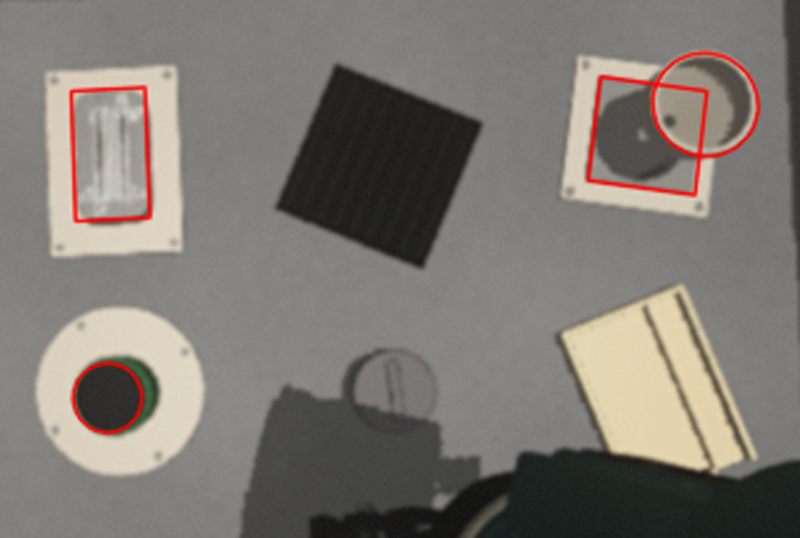

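The final top crop shows all three things matching their target outlines to about 2 mm: pillbox (110,155), bottle (110,397), funnel (705,103). The mat (380,165) is empty, and the crusher and tray are in place.

```bash
python3 -c "
from h import *
print(arm.finish_job())"
```

```text
the job is handed in; nothing more can be done
None
```

The job is handed in after about 26 s of robot time: by the last top view, the bottle (parked on the mat first), pillbox and funnel stand upright within about 2 mm of the middle of the round, oblong and square plates, the pillbox and funnel are aligned with theirs, the mat is empty, and the tray and crusher were not touched.

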